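# Gauge a soil block for slabbing with the flip stop of a bench saw

### The job

Set the resin-set soil block up on the bench saw for its next slab. Fold the flip stop fully down, lay the block on the sled across the saw slot with its long side flat along the fence and slide it along the fence until its end rests gently against the stop; do not ram it. Then let go of the block and flip the stop right up again, so that the sawn slab cannot jam against it, leaving the block exactly where it was gauged and the other things on the bench alone.

Things in the scene. Friction and masses are not known exactly. Their poses are not given: they have to be found in the camera images.
- saw: Bench trim saw, fixed, off: cream housing 380 mm wide (y), 420 deep (x), steel table, aluminium sled locked at its loading end, blade under a clear hood at the back. Origin on the bench under the saw line; x away from the robot, y left along the fence, z up. Saw line y = 0: dark slot in the sled. Sled surface: z 102, x -165 to +20, y -145 to +175 mm. Blade and hood: from x +40 mm back, up to z 176.
- fence_mark (a point): Where the saw line crosses the foot of the fence's working face, on the sled surface; axes as the saw's. The fence is a dark steel bar 21 mm thick, 22 mm higher than the sled, y -140 to +170 mm, with a white scale. Its working face is turned away from the robot (+x): the block lies beyond the fence, where 150 mm of sled is free before it.
- stop_base: Dark saddle of the flip stop, locked on the fence 45 to 80 mm right (-y) of the saw line; 28 mm wide (y -41 to -13), 50 mm above the sled. Axes as the saw's. Origin: corner of fence face (x = 0), gauging face of the lowered stop (y = 0) and sled surface (z = 0). The block goes on the +y side, across the saw line; gauged, its centre is at x 23, y 75, z 23 mm.
- stop_hinge (a point): Point on the stop arm's hinge axis, at mid thickness of the arm: x -10, y -6, z 36 mm in stop_base. The hinge axis is parallel to stop_base's y. The arm turns about it in the vertical plane through this point.
- stop (a joint): Stop arm angle, rad: 0 = folded fully down (end stop; arm points away from the robot, foot 3 mm over the sled), growing as it flips up and towards the robot; 1.57 upright, 1.7 fully up (end stop). Friction hinge: stays where left, needs 1 to 4 N at the knob. Blue bar 118 long, 24 high, 12 mm thick (y -12 to 0 of stop_base), with a foot 48 mm long under it (x 4 to 52 when down) that meets the block's end.
- stop_knob (a point): Centre of the red ball knob, 28 mm in diameter, by which the arm is flipped; 97 mm from the hinge axis, near the arm's free end on its upper side (92 mm along the arm, 30 mm above its centre line, on a 12 mm stem). In stop_base: folded down at x 82, z 66 mm; fully up at x -52, z 123 mm; always y -6 mm.
- block_mid (a point): Centre of the soil block: hard resin-set soil in dark brown, brown and ochre bands; 150 mm long (its x), 46 wide (y), 46 high (z), about 0.5 kg. Starts flat on the bench left of the saw, centre 23 mm above it. Either end may go to the stop.
- petri: Bystander: closed clear petri dish with soil, 94 mm in diameter, 20 mm high, left of the saw. Origin at the centre of its underside.
- jar: Bystander: amber sample jar with white lid, 66 mm in diameter, 85 mm high, left of the saw. Origin at the centre of its underside.
- wash_bottle: Bystander: white wash bottle with blue cap and bent spout, 68 mm in diameter, about 208 mm high, right of the saw. Origin at the centre of its underside.
- brush: Bystander: swarf brush 190 mm long lying on the bench to the right of the saw. Origin at its underside, x along the brush.
Not all that is in view belongs to the job. There is more than one size of the part that bears block_mid; the job needs the smallest.

How it is judged:
By the outcome, as a careful person would: the job done as asked, in the order asked, and still so for the second after the job is handed in, with the robot touching nothing.
It also fails if it takes over 72 s, if anything falls off the work surface, if the arm or the gripper's body presses on something with over 40 N, if the wrist force passes 120 N, or if a joint passes its speed limit or range.

### The arm

A 7-joint arm with a two-finger parallel gripper is mounted at the origin on the work surface. World frame = base frame: x ahead of the robot, y to its left, z up, the work surface at z = 0. Lengths are in m, angles in rad, forces in N, time in s.
With the tool pointing down it reaches from about 0.4 to 0.85 m from the base axis. Payload 10.4 kg.
Tool frame: the origin (TCP) lies between the finger pads; the fingertips stand r.nose_length ahead of it and the grasp point (between the pads) lies 6 mm ahead of it (r.nose_length is the distance from the TCP to the fingertips, in m); z points along the fingers, x is the direction in which the jaws open and shut, and the axes are right-handed (so a half turn about z gives the same grasp; the last joint's range is limited). The gripper opens to 87 mm and grips with 3 to 60 N. Pads are 19 mm wide; open, the fingers measure 117 mm over their backs; the gripper's body (75 mm by 190 mm) begins 51 mm behind the grasp point.
Start: joints at [1.265, 0.332, -0.065, 1.46, 0.022, 1.35, -0.088], TCP at [0.174, -0.6, 0.248] pointing down, gripper open.
Joint ranges: [-2.6, 2.6], [-0.5, 2.12], [-1.47, 1.34], [0.16, 2.42], [-1.27, 4.41], [0.06, 2.06], [-2.6, 2.6]. Speed limits (rad/s): [2.22, 2.22, 2.79, 2.79, 3.14, 3.14, 3.14].

### API

Orientations are given as a unit quaternion [x, y, z, w].
In Python, from bench import r gives the robot as it stands. The module is installed in compiled form; this text tells all that it offers.
- The arm moves only by the shell command python3 -m creep 'ROWS' [OPENING] [FORCE]. ROWS is JSON, a list of rows, each an object of numbers: "x", "y", "z": the shift along the world's x, y, z in m; "spin": the turn about the world's z in degrees. In form: [{"x": .., "y": .., "z": .., "spin": ..}, ...]. A call has 1 to 12 rows; each row is the pose to reach, as a shift and turn from the pose commanded when the call began; what a row does not reach only later rows make up. A row lasts 1/8 s, in which the tool goes at most 62.5 mm and 10.7 degrees, less where a joint would pass 70% of its speed; a pose out of reach is approached as far as the arm can. A call with a gripper value outside its range is refused whole. OPENING is the finger opening in m, from 0 to 0.087, set as the call begins (- or left out, the last holds). The fingers move at their own pace and stop on an object; FORCE is the grip in N (left out, the last holds). Time passes only in rows, so rows that repeat a pose let the fingers close. It gives the time, the measured TCP pose, the force and the opening at its end, in the units of the state.
- r.read_state(): the state, without advancing time (a new reading comes with each control period).
- r.camera(name): name is "side" or "top"; returns a dict with "pixels" (480x640x3 uint8, blue, green, red), "z_map" (480x640 float32, m along the optical axis (not along the pixel's ray), 0 where there is no reading), "K" (3x3 intrinsics, pixels), "k1" (the pictures are not rectified: a ray, as slopes to the right and down, at radius r is drawn at 1 + k1 r^2 times it, then the intrinsics apply), "R" (3x3) and "t" (3): a world point X has camera coordinates R X + t. Camera axes: x right, y down, z forward; pixel columns grow to the right and rows downward; lengths in m; the calibration is good to about 2 mm. A picture is of the moment at which its call begins.
- r.close_job(): hands the job in, once; it reports no verdict.
The state is a dict: "time": time; "joint_positions": joint angles; "joint_vel": joint speeds; "joint_torque": joint torques, N m; "ee_pos": TCP position; "eef_rot": TCP orientation; "ft_force": force on the tool from outside, world axes, zero at the start; "torque": the same for the moment, N m; "width": finger opening in m.
Only numpy, scipy, OpenCV 4.12 (cv2) and the standard library are available. Lean on these libraries where they do the work, as an engineer would, in place of code of your own. Each camera call takes 0.05 s, during which the arm holds its last target. There are 200 camera calls.

## Working session

There is one attempt and no reset: what is moved stays moved. The work goes in short steps, Python scripts to look and compute and a shell command to move; the robot and the scene stay as the last step left them, time stands still between calls to the robot, and variables do not carry over. Pictures are saved under pics/ and viewed, about 8 in all and at most 12, crops included, and the job is handed in when it is done.

```bash
mkdir -p pics; cat > h.py <<'E'
import numpy as np, cv2
from bench import r
def grab(name,tag):
    c=r.camera(name); cv2.imwrite(f'pics/{tag}.png',c['pixels']); np.savez(f'{tag}.npz',**c); return c
def ray(c,u,v):
    K=c['K'];k=float(c['k1']);d=np.array([(u-K[0,2])/K[0,0],(v-K[1,2])/K[1,1]])
    s=d.copy()
    for _ in range(20): s=d/(1+k*(s@s))
    R=c['R']; return -R.T@c['t'], R.T@np.array([s[0],s[1],1.])
def plane(c,u,v,z):
    o,d=ray(c,u,v); return o+d*(z-o[2])/d[2]
def depth(c,u,v):
    o,d=ray(c,u,v); return o+d*c['z_map'][int(round(v)),int(round(u))]
def cloud(c):
    K=c['K'];k=float(c['k1']);v,u=np.mgrid[:480,:640]
    dx=(u-K[0,2])/K[0,0];dy=(v-K[1,2])/K[1,1];sx,sy=dx,dy
    for _ in range(20):
        f=1+k*(sx**2+sy**2);sx,sy=dx/f,dy/f
    z=c['z_map'];P=np.dstack([sx*z,sy*z,z])-c['t'].reshape(3)
    return P@c['R']
E
python3 - <<'E'
from h import *
for n in('top','side'):
    c=grab(n,n+'0');print(n,c['K'],c['k1'],-c['R'].T@c['t'],c['R'][2])
s=r.read_state();print(s,r.nose_length)
E
```

```text
top [[506.86525236   0.         322.15504392]
 [  0.         506.86525236 235.31199778]
 [  0.           0.           1.        ]] -0.10803963458962548 [ 0.25175496 -0.0156638   1.38913723] [ 0.14369196 -0.01874206 -0.98944497]
side [[614.99593698   0.         314.54500547]
 [  0.         614.99593698 229.14470587]
 [  0.           0.           1.        ]] 0.03220256081680152 [0.15504853 1.06681809 1.51039215] [ 0.14715865 -0.61651688 -0.77346705]
{'time': 0.1, 'joint_positions': array([ 1.26540347,  0.33279822, -0.0647112 ,  1.46082663,  0.02160024,
        1.34990848, -0.08850603]), 'joint_vel': array([ 0.00123054, -0.00128969, -0.00016051, -0.00264587,  0.00087871,
       -0.00014081, -0.00260305]), 'joint_torque': array([ 1.40968583e-03, -6.24546790e+01,  2.48345488e-02, -3.90724611e+01,
       -6.12821896e-02,  3.65911459e-02,  5.55034717e-05]), 'ee_pos': array([ 0.17431875, -0.59988043,  0.2468547 ]), 'eef_rot': array([ 7.99706326e-01, -6.00391043e-01, -5.13175980e-04, -3.52540883e-04]), 'ft_force': array([ 1.46894403,  0.46444775, -0.45919764]), 'torque': array([-0.00603315, -0.05176436, -0.00540194]), 'width': 0.08679569424606895} 0.025
```

View pics/top0.png

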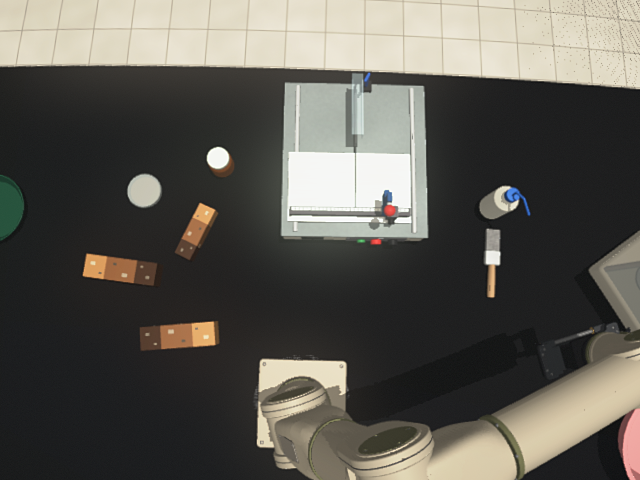

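View pics/side0.png

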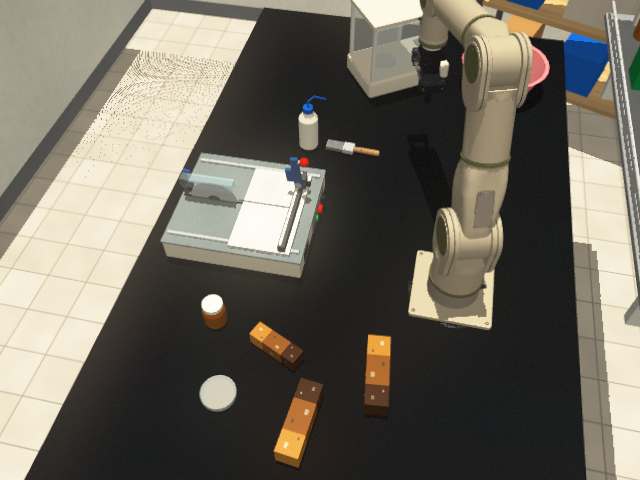

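Top view: three banded blocks, the shortest at about (197,231). The fence runs along row 210, the slot is at column 355, the stop is nearly upright and its red knob is at (391,211). The side view agrees: small block (276,344), knob (304,161). Next I measure these.

```bash
cat > m.py <<'E'
from h import *
T=dict(np.load('top0.npz'));S=dict(np.load('side0.npz'))
for n,c in(('top',T),('side',S)):
    P=cloud(c);h=cv2.cvtColor(c['pixels'],cv2.COLOR_BGR2HSV);H,Sa,V=cv2.split(h)
    ok=c['z_map']>0
    print(n,'bench z',np.median(P[...,2][ok&(abs(P[...,2])<.02)&(V<60)]))
    m=(ok&(P[...,2]>.032)&(P[...,2]<.07)&(P[...,1]>.15)&(P[...,1]<.9)&(P[...,0]<.75)&(P[...,0]>0)&(Sa>60)&(P[...,0]<.72)).astype(np.uint8)
    k,l,st,ce=cv2.connectedComponentsWithStats(m)
    for i in range(1,k):
        if st[i,4]<150: continue
        q=P[l==i]; q=q[abs(q[:,2]-np.median(q[:,2]))<.006]
        (cx,cy),(w,hh),a=cv2.minAreaRect((q[:,:2]*1000).astype(np.float32))
        print(' blk',st[i,:5],ce[i].round(),'ctr',round(cx),round(cy),'size',round(w),round(hh),'ang',round(a,1),'z',np.median(q[:,2]).round(4))
    red=((H<8)|(H>172))&(Sa>150)&(V>100)&ok&(P[...,0]>.3)&(P[...,0]<.75)&(abs(P[...,1]+.15)<.3)
    k,l,st,ce=cv2.connectedComponentsWithStats(red.astype(np.uint8))
    for i in range(1,k):
        if st[i,4]>20: print(' red',st[i],ce[i].round(1),np.median(P[l==i],0).round(4))
    blue=(H>100)&(H<130)&(Sa>120)&ok&(P[...,0]>.3)&(P[...,0]<.75)&(abs(P[...,1]+.15)<.3)
    k,l,st,ce=cv2.connectedComponentsWithStats(blue.astype(np.uint8))
    for i in range(1,k):
        if st[i,4]>20: q=P[l==i];print(' blue',st[i],np.percentile(q,[2,50,98],0).round(3).tolist())
    # sled / saw
    q=ok&(abs(P[...,2]-.102)<.012)&(V>200)&(Sa<40)&(P[...,1]<.15)&(P[...,1]>-.3)
    mm=cv2.morphologyEx(q.astype(np.uint8),cv2.MORPH_CLOSE,np.ones((5,5)))
    k,l,st,ce=cv2.connectedComponentsWithStats(mm);i=1+st[1:,4].argmax()
    g=P[(l==i)&q];print(' sled',st[i],cv2.minAreaRect((g[:,:2]*1000).astype(np.float32)),np.median(g[:,2]),np.percentile(g,[.5,99.5],0).round(3).tolist())
    f=ok&(abs(P[...,2]-.124)<.006)&(V<130)&(abs(P[...,1]+.05)<.22)&(P[...,0]>.4)&(P[...,0]<.7)
    fp=(P[f][:,:2]*1000).astype(np.float32);print(' fence',len(fp),cv2.minAreaRect(fp))
cv2.imwrite('pics/crop.png',cv2.resize(T['pixels'][70:250,270:440],None,fx=3.3,fy=3.3,interpolation=cv2.INTER_CUBIC))
E
python3 m.py
```

```text
top bench z 0.0005507736131930099
 blk [209 153  24  22 153] [224. 167.] ctr 631 237 size 38 64 ang 34.5 z 0.0571
 blk [175 203  41  58 993] [195. 232.] ctr 448 301 size 48 150 ang 66.3 z 0.0463
 blk [  83  254   78   32 1717] [121. 269.] ctr 338 493 size 198 61 ang 84.7 z 0.0605
 blk [ 140  321   78   30 1781] [178. 336.] ctr 170 330 size 62 199 ang 6.5 z 0.0605
 red [385 205  10  11  85] [389.4 209.9] [ 0.4822 -0.1905  0.2435]
 red [371 239  10   5  46] [375.5 241.2] [ 0.4339 -0.1826  0.0588]
 blue [385 191   6  10  25] [[0.505, -0.193, 0.196], [0.518, -0.19, 0.242], [0.538, -0.187, 0.247]]
 sled [ 283   85  134  148 7969] ((651.89306640625, -106.88688659667969), (402.5213317871094, 350.3670959472656), 1.34871506690979) 0.10210263708727753 [[0.466, -0.281, 0.091], [0.834, 0.053, 0.109]]
 fence 219 ((517.5828247070312, -125.11712646484375), (235.2626953125, 263.5705871582031), 49.50477981567383)
side bench z 0.0002896112095971881
 blk [202 303  25  22 220] [215. 316.] ctr 636 257 size 64 44 ang 30.1 z 0.0559
 blk [249 322  55  44 980] [276. 343.] ctr 450 302 size 51 151 ang 65.2 z 0.0457
 blk [ 364  335   27   76 1747] [377. 373.] ctr 172 329 size 60 199 ang 6.6 z 0.0601
 blk [ 274  378   49   86 2130] [298. 420.] ctr 339 493 size 199 61 ang 84.8 z 0.06
 red [300 157   9  10  72] [303.7 161.8] [ 0.4849 -0.1881  0.2397]
 red [318 204   5   9  38] [319.9 207.9] [ 0.4347 -0.1786  0.0573]
 blue [290 157   7   4  28] [[0.508, -0.445, -0.003], [0.521, -0.193, 0.241], [0.597, -0.181, 0.248]]
 sled [ 168  158  139   97 4321] ((653.6337890625, -113.13937377929688), (401.40924072265625, 350.3235168457031), 0.48708224296569824) 0.10127184934640299 [[0.475, -0.281, 0.091], [0.834, 0.053, 0.111]]
 fence 235 ((490.48773193359375, -105.3045654296875), (42.5532341003418, 312.4881286621094), 1.4983413219451904)
```

View pics/crop.png

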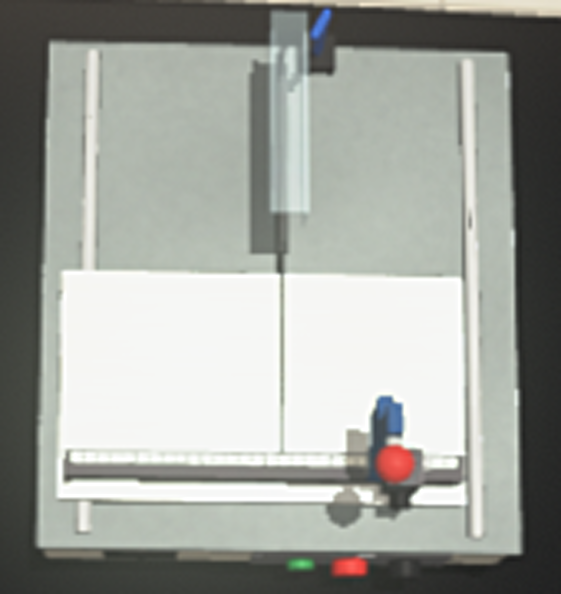

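```bash
cat > m2.py <<'E'
from h import *
T=dict(np.load('top0.npz'));S=dict(np.load('side0.npz'))
cr=lambda u,v:(u/3.3+270-.35,v/3.3+70-.35)
px=[(62,271),(462,277),(58,498),(467,504)]
A=np.array([plane(T,*cr(*p),.102)[:2] for p in px]);B=np.array([(20,175),(20,-145),(-165,175),(-165,-145)])/1e3
ca,cb=A.mean(0),B.mean(0);U,_,Vt=np.linalg.svd((B-cb).T@(A-ca));R=(U@Vt).T
o=ca-R@cb;yaw=np.degrees(np.arctan2(R[1,0],R[0,0]))
print('saw',o,yaw,'res',(A-(B@R.T+o)).round(4).tolist())
loc=lambda p:(R.T@(np.array(p)[:2]-o)).round(4)
for n,u,v,z in(('fL',68,450,.124),('fR',462,456,.124),('fLn',66,478,.124),('fRn',462,482,.124),('slot far',281,270,.102),('slot near',283,452,.102)):
    p=plane(T,*cr(u,v),z);print(n,p.round(4),loc(p))
def tri(a,b):
    (o1,d1),(o2,d2)=ray(T,*a),ray(S,*b);d1/=np.linalg.norm(d1);d2/=np.linalg.norm(d2)
    M=np.c_[d1,-d2];s=np.linalg.lstsq(M,o2-o1,rcond=None)[0];p,q=o1+s[0]*d1,o2+s[1]*d2
    return (p+q)/2,np.linalg.norm(p-q)
print('knob',*tri((389.6,210),(303.8,161.7)))
k,_=tri((389.6,210),(303.8,161.7));print('knob loc',loc(k))
for n,c in(('top',T),('side',S)):
    P=cloud(c);L=(P[...,:2]-o)@R
    sel=(L[...,0]<-.02)&(L[...,0]>-.17)&(L[...,1]<-.02)&(L[...,1]>-.14)&(P[...,2]>.13)&(c['z_map']>0)
    for z0 in np.arange(.13,.26,.01):
        m=sel&(P[...,2]>=z0)&(P[...,2]<z0+.01)
        if m.sum()>2: print(n,z0.round(2),m.sum(),'x',np.percentile(L[m][:,0],[3,97]).round(3),'y',np.percentile(L[m][:,1],[3,97]).round(3),'bgr',np.median(c['pixels'][m],0))
E
python3 m2.py
```

```text
saw [ 0.64202594 -0.12135777] 1.0802930902405552 res [[-0.0004, 0.0007], [0.0001, -0.0005], [0.0006, 0.0004], [-0.0002, -0.0007]]
fL [0.5083 0.0435 0.124 ] [-0.1306  0.1673]
fR [ 0.5134 -0.2618  0.124 ] [-0.1313 -0.138 ]
fLn [0.4863 0.0442 0.124 ] [-0.1526  0.1685]
fRn [ 0.4928 -0.2618  0.124 ] [-0.1518 -0.1377]
slot far [ 0.6651 -0.1203  0.102 ] [0.0231 0.0006]
slot near [ 0.5164 -0.1243  0.102 ] [-0.1256 -0.0005]
knob [ 0.48423224 -0.19294947  0.2356082 ] 0.001318502964770822
knob loc [-0.1591 -0.0686]
top 0.13 36 x [-0.167 -0.134] y [-0.108 -0.036] bgr [84.5 75.5 73.5]
top 0.14 30 x [-0.16  -0.134] y [-0.107 -0.063] bgr [108.  109.  121.5]
top 0.15 53 x [-0.161 -0.112] y [-0.101 -0.063] bgr [121. 123. 132.]
top 0.16 16 x [-0.147 -0.107] y [-0.064 -0.063] bgr [85.  80.  72.5]
top 0.18 18 x [-0.144 -0.104] y [-0.064 -0.062] bgr [83.5 76.5 69.5]
top 0.19 18 x [-0.13  -0.102] y [-0.072 -0.063] bgr [158.5 113.   81. ]
top 0.2 8 x [-0.143 -0.112] y [-0.064 -0.063] bgr [84.  77.5 70. ]
top 0.21 10 x [-0.143 -0.123] y [-0.064 -0.063] bgr [85.  79.  71.5]
top 0.23 44 x [-0.17  -0.122] y [-
[... 302 characters left out ...]
1.5 100.5  94.5]
side 0.15 61 x [-0.157 -0.107] y [-0.098 -0.058] bgr [103. 101. 106.]
side 0.16 39 x [-0.145 -0.102] y [-0.07  -0.056] bgr [95. 75. 63.]
side 0.17 32 x [-0.146 -0.105] y [-0.068 -0.057] bgr [93.  73.5 61. ]
side 0.18 37 x [-0.145 -0.102] y [-0.071 -0.058] bgr [93. 73. 61.]
side 0.19 44 x [-0.144 -0.1  ] y [-0.072 -0.059] bgr [94. 74. 61.]
side 0.2 24 x [-0.142 -0.115] y [-0.068 -0.058] bgr [93. 72. 58.]
side 0.21 22 x [-0.143 -0.122] y [-0.07  -0.058] bgr [93. 71. 57.]
side 0.22 25 x [-0.167 -0.118] y [-0.067 -0.056] bgr [93. 70. 59.]
side 0.23 56 x [-0.168 -0.118] y [-0.07  -0.055] bgr [ 91.5  69.  109. ]
side 0.24 58 x [-0.168 -0.119] y [-0.074 -0.053] bgr [ 29.  45. 220.]
```

```bash
python3 -m creep '[{"z":0.06},{"z":0.11,"x":0.03,"y":0.03},{"x":0.309,"y":0.407,"z":0.113,"spin":-15},{"x":0.309,"y":0.407,"z":0.113,"spin":-15},{"x":0.309,"y":0.407,"z":0.113,"spin":-15},{"x":0.309,"y":0.407,"z":0.113,"spin":-15},{"x":0.309,"y":0.407,"z":0.113,"spin":-15},{"x":0.309,"y":0.407,"z":0.113,"spin":-15},{"x":0.309,"y":0.407,"z":0.113,"spin":-15},{"x":0.309,"y":0.407,"z":0.113,"spin":-15},{"x":0.309,"y":0.407,"z":0.113,"spin":-15},{"x":0.309,"y":0.407,"z":0.113,"spin":-15}]' 0.06 8
```

```text
invalid input at $[0]: expected keys x, y, z, spin
```

```bash
python3 -m creep '[{"x":0,"y":0,"z":0.06,"spin":0},{"x":0.03,"y":0.03,"z":0.11,"spin":0},{"x":0.309,"y":0.407,"z":0.113,"spin":-15},{"x":0.309,"y":0.407,"z":0.113,"spin":-15},{"x":0.309,"y":0.407,"z":0.113,"spin":-15},{"x":0.309,"y":0.407,"z":0.113,"spin":-15},{"x":0.309,"y":0.407,"z":0.113,"spin":-15},{"x":0.309,"y":0.407,"z":0.113,"spin":-15},{"x":0.309,"y":0.407,"z":0.113,"spin":-15},{"x":0.309,"y":0.407,"z":0.113,"spin":-15},{"x":0.309,"y":0.407,"z":0.113,"spin":-15},{"x":0.309,"y":0.407,"z":0.113,"spin":-15}]' 0.06 8
```

```text
time: 1.6
ee_pos: [0.4829, -0.1941, 0.3603]
eef_rot: [0.714, -0.7, -0.0, 0.0]
ft_force: [0.1, 0.1, -0.4]
width: 0.0597
```

```bash
python3 -m creep '[{"x":0.001,"y":0.001,"z":-0.06,"spin":0},{"x":0.001,"y":0.001,"z":-0.1,"spin":0},{"x":0.001,"y":0.001,"z":-0.12,"spin":0},{"x":0.001,"y":0.001,"z":-0.12,"spin":0}]' 0.06 8 && python3 -m creep '[{"x":0,"y":0,"z":0,"spin":0},{"x":0,"y":0,"z":0,"spin":0},{"x":0,"y":0,"z":0,"spin":0},{"x":0,"y":0,"z":0,"spin":0}]' 0 8
```

```text
time: 2.1
ee_pos: [0.4829, -0.1934, 0.2392]
eef_rot: [0.714, -0.701, -0.001, 0.001]
ft_force: [-0.2, -0.3, -0.2]
width: 0.06
time: 2.6
ee_pos: [0.4846, -0.1925, 0.2409]
eef_rot: [0.714, -0.7, 0.001, 0.0]
ft_force: [1.0, -13.5, 0.7]
width: 0.0279
```

```bash
python3 -m creep '[{"x":0,"y":-0.001,"z":0,"spin":0},{"x":0.009,"y":-0.001,"z":0.001,"spin":0},{"x":0.018,"y":-0.001,"z":0.0017,"spin":0},{"x":0.0265,"y":-0.0005,"z":0.001,"spin":0},{"x":0.035,"y":0,"z":0,"spin":0},{"x":0.0435,"y":0,"z":-0.002,"spin":0},{"x":0.0515,"y":0,"z":-0.004,"spin":0},{"x":0.0515,"y":0,"z":-0.004,"spin":0}]'
```

```text
time: 3.6
ee_pos: [0.5367, -0.1923, 0.2363]
eef_rot: [0.715, -0.7, 0.0, -0.0]
ft_force: [2.9, -3.1, 1.3]
width: 0.0275
```

```bash
python3 -m creep '[{"x":0.008,"y":0,"z":-0.0035,"spin":0},{"x":0.0155,"y":0,"z":-0.0073,"spin":0},{"x":0.0225,"y":0,"z":-0.012,"spin":0},{"x":0.0292,"y":0.0005,"z":-0.017,"spin":0},{"x":0.0355,"y":0.0005,"z":-0.023,"spin":0},{"x":0.0411,"y":0.0005,"z":-0.029,"spin":0},{"x":0.0463,"y":0.0005,"z":-0.0358,"spin":0},{"x":0.0508,"y":0.001,"z":-0.0428,"spin":0},{"x":0.0555,"y":0.001,"z":-0.052,"spin":0},{"x":0.059,"y":0.001,"z":-0.0613,"spin":0},{"x":0.059,"y":0.001,"z":-0.063,"spin":0},{"x":0.059,"y":0.001,"z":-0.063,"spin":0}]'
```

```text
time: 5.1
ee_pos: [0.5951, -0.1913, 0.1732]
eef_rot: [0.714, -0.7, 0.0, 0.0]
ft_force: [3.7, -3.0, 1.4]
width: 0.0272
```

```bash
python3 -m creep '[{"x":0,"y":0,"z":-0.002,"spin":0},{"x":0,"y":0,"z":-0.003,"spin":0},{"x":0,"y":0,"z":-0.003,"spin":0}]'
```

```text
time: 5.48
ee_pos: [0.5952, -0.1913, 0.1714]
eef_rot: [0.714, -0.7, 0.001, -0.0]
ft_force: [0.7, -2.2, 8.8]
width: 0.0267
```

```bash
python3 -m creep '[{"x":0,"y":0,"z":0.002,"spin":0},{"x":0,"y":0,"z":0.002,"spin":0},{"x":0,"y":0,"z":0.002,"spin":0},{"x":0,"y":0,"z":0.04,"spin":0},{"x":0,"y":0,"z":0.1,"spin":0},{"x":-0.04,"y":0.04,"z":0.13,"spin":0},{"x":-0.146,"y":0.4925,"z":0.13,"spin":-25},{"x":-0.146,"y":0.4925,"z":0.13,"spin":-25},{"x":-0.146,"y":0.4925,"z":0.13,"spin":-25},{"x":-0.146,"y":0.4925,"z":0.13,"spin":-25}]' 0.05 && python3 -m creep '[{"x":-0.06,"y":0.26,"z":0,"spin":-16},{"x":-0.06,"y":0.26,"z":0,"spin":-16},{"x":-0.06,"y":0.26,"z":0,"spin":-16},{"x":-0.06,"y":0.26,"z":0,"spin":-16}]' 0.08; python3 - <<'E'
from h import *
grab('top','top1')
E
```

```text
time: 6.72
ee_pos: [0.4981, 0.0907, 0.3002]
eef_rot: [-0.546, 0.838, -0.0, -0.0]
ft_force: [1.1, 1.1, -0.5]
width: 0.0501
time: 7.22
ee_pos: [0.4884, 0.1566, 0.2748]
eef_rot: [-0.46, 0.888, 0.008, -0.024]
ft_force: [0.5, 0.5, -0.6]
width: 0.0777
```

View pics/top1.png

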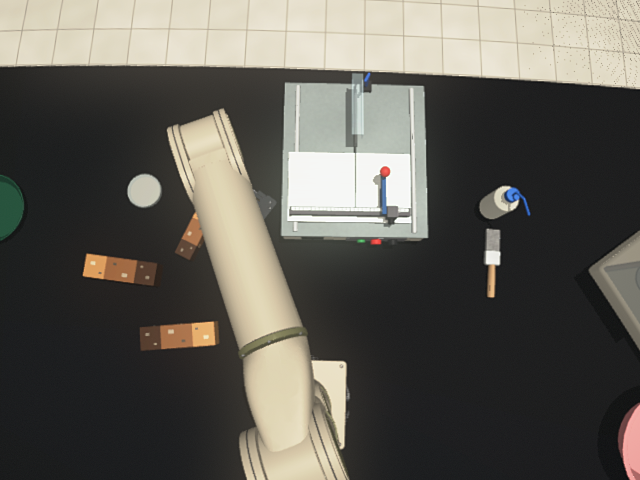

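The stop arm lies down over the sled: knob (385,171), saddle (391,212). Bystanders are unchanged. The last move was slow and tilted, so I check the joints.

```bash
python3 - <<'E'
from h import *
s=r.read_state();print(s['joint_positions'].round(3),s['joint_vel'].round(2),s['ee_pos'],s['eef_rot'].round(4))
E
```

```text
[-3.940e-01  1.100e-01 -2.000e-03  1.675e+00 -1.200e-02  1.409e+00
 -2.577e+00] [ 0.2  -0.   -0.25 -0.    0.03  0.    0.01] [0.48778562 0.15845969 0.27372465] [-0.461   0.887   0.0081 -0.0252]
```

Joint 7 is near its limit (−2.58 of −2.6). I turn the other way to the equivalent grasp at +66°.

```bash
python3 -m creep '[{"x":0,"y":0,"z":0.02,"spin":10},{"x":0,"y":0,"z":0.02,"spin":20},{"x":0,"y":0,"z":0.02,"spin":30},{"x":0,"y":0,"z":0.02,"spin":40},{"x":0,"y":0.01,"z":0.02,"spin":50},{"x":0,"y":0.02,"z":0.02,"spin":60},{"x":0,"y":0.03,"z":0.02,"spin":70},{"x":0,"y":0.04,"z":0.02,"spin":80},{"x":0,"y":0.05,"z":0.02,"spin":90},{"x":0,"y":0.06,"z":0.02,"spin":100},{"x":0,"y":0.06,"z":0.02,"spin":110},{"x":0,"y":0.06,"z":0.02,"spin":120}]' 0.08
```

```text
time: 8.78
ee_pos: [0.4884, 0.2166, 0.2953]
eef_rot: [0.999, -0.042, 0.016, 0.019]
ft_force: [0.1, 0.2, -0.1]
width: 0.0801
```

```bash
python3 -m creep '[{"x":-0.02,"y":0.03,"z":0,"spin":10},{"x":-0.039,"y":0.06,"z":0,"spin":20},{"x":-0.039,"y":0.085,"z":0,"spin":30},{"x":-0.039,"y":0.085,"z":0,"spin":40},{"x":-0.039,"y":0.085,"z":0,"spin":50},{"x":-0.039,"y":0.085,"z":0,"spin":60},{"x":-0.039,"y":0.085,"z":-0.05,"spin":70},{"x":-0.039,"y":0.085,"z":-0.1,"spin":70.5},{"x":-0.039,"y":0.085,"z":-0.15,"spin":70.5},{"x":-0.039,"y":0.085,"z":-0.17,"spin":70.5},{"x":-0.039,"y":0.085,"z":-0.17,"spin":70.5}]' 0.08; python3 - <<'E'
from h import *
s=r.read_state();print(s['joint_positions'].round(3),s['eef_rot'].round(4))
c=grab('side','side1'); cv2.imwrite('pics/s1.png',cv2.resize(c['pixels'][260:430,180:400],None,fx=3.4,fy=3.4,interpolation=cv2.INTER_CUBIC))
E
```

```text
time: 10.15
ee_pos: [0.4487, 0.3009, 0.124]
eef_rot: [0.842, 0.539, 0.023, 0.005]
ft_force: [-1.0, -0.2, 1.7]
width: 0.0797
[-0.404  0.243 -0.315  1.856  0.108  1.013  0.376] [0.8417 0.5394 0.0226 0.0054]
```

View pics/s1.png

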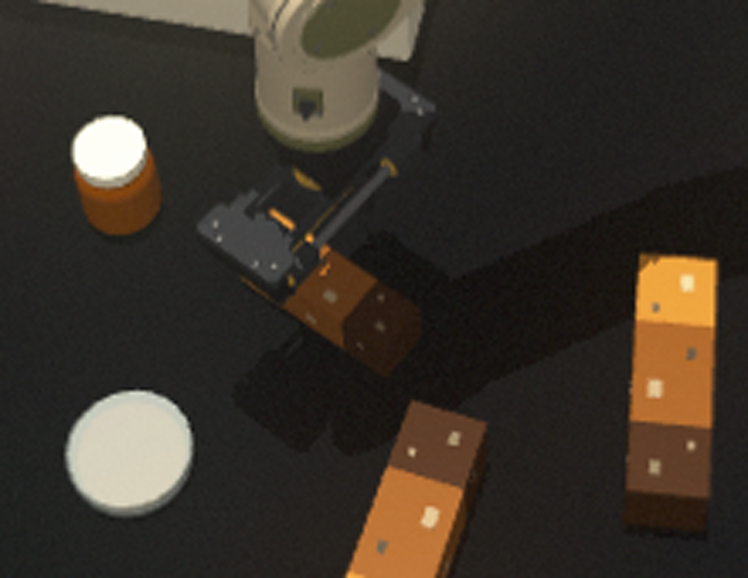

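The gripper straddles the small block at mid length, with jar and petri dish clear. Descend and grip.

```bash
python3 -m creep '[{"x":0,"y":0,"z":-0.03,"spin":0},{"x":0,"y":0,"z":-0.05,"spin":0},{"x":0,"y":0,"z":-0.065,"spin":0},{"x":0,"y":0,"z":-0.0725,"spin":0},{"x":0,"y":0,"z":-0.0725,"spin":0}]' && python3 -m creep '[{"x":0,"y":0,"z":0,"spin":0},{"x":0,"y":0,"z":0,"spin":0},{"x":0,"y":0,"z":0,"spin":0},{"x":0,"y":0,"z":0,"spin":0}]' 0 20 &&  python3 -m creep '[{"x":0,"y":0,"z":0.01,"spin":0},{"x":0,"y":0,"z":0.03,"spin":0},{"x":0,"y":0,"z":0.03,"spin":0}]'
```

```text
time: 10.82
ee_pos: [0.4498, 0.3017, 0.0532]
eef_rot: [0.842, 0.539, 0.024, 0.006]
ft_force: [-0.4, 0.1, 1.0]
width: 0.0802
time: 11.32
ee_pos: [0.4497, 0.3015, 0.053]
eef_rot: [0.842, 0.539, 0.024, 0.006]
ft_force: [-1.4, -3.6, 0.9]
width: 0.0478
time: 11.7
ee_pos: [0.4504, 0.3021, 0.0842]
eef_rot: [0.842, 0.539, 0.025, 0.006]
ft_force: [0.5, -0.1, -5.1]
width: 0.046
```

```bash
python3 -m creep '[{"x":0,"y":0,"z":0.05,"spin":0},{"x":0,"y":0,"z":0.1,"spin":0},{"x":0,"y":-0.02,"z":0.15,"spin":-6},{"x":0.01,"y":-0.06,"z":0.176,"spin":-14},{"x":0.02,"y":-0.1,"z":0.176,"spin":-22},{"x":0.035,"y":-0.145,"z":0.176,"spin":-30},{"x":0.05,"y":-0.19,"z":0.176,"spin":-38},{"x":0.06,"y":-0.235,"z":0.176,"spin":-46},{"x":0.07,"y":-0.28,"z":0.176,"spin":-54},{"x":0.08,"y":-0.32,"z":0.176,"spin":-60},{"x":0.087,"y":-0.36,"z":0.176,"spin":-64.2},{"x":0.087,"y":-0.381,"z":0.176,"spin":-64.2}]' && python3 -m creep '[{"x":0,"y":0,"z":-0.03,"spin":0},{"x":0,"y":0,"z":-0.055,"spin":0},{"x":0,"y":0,"z":-0.055,"spin":0},{"x":0,"y":0,"z":-0.055,"spin":0}]'; python3 - <<'E'
from h import *
c=grab('top','top2'); cv2.imwrite('pics/t2.png',cv2.resize(c['pixels'][130:260,270:440],None,fx=4,fy=4,interpolation=cv2.INTER_CUBIC))
c=grab('side','side2'); cv2.imwrite('pics/s2.png',cv2.resize(c['pixels'][140:290,150:340],None,fx=4,fy=4,interpolation=cv2.INTER_CUBIC))
print(r.read_state()['eef_rot'].round(4))
E
```

```text
time: 13.2
ee_pos: [0.5364, -0.082, 0.2577]
eef_rot: [1.0, 0.008, 0.017, 0.018]
ft_force: [-0.2, 0.1, -4.7]
width: 0.0459
time: 13.7
ee_pos: [0.537, -0.0794, 0.2046]
eef_rot: [1.0, 0.01, 0.018, 0.018]
ft_force: [0.2, -0.0, -3.8]
width: 0.046
[0.9996 0.0096 0.0184 0.0178]
```

View pics/s2.png

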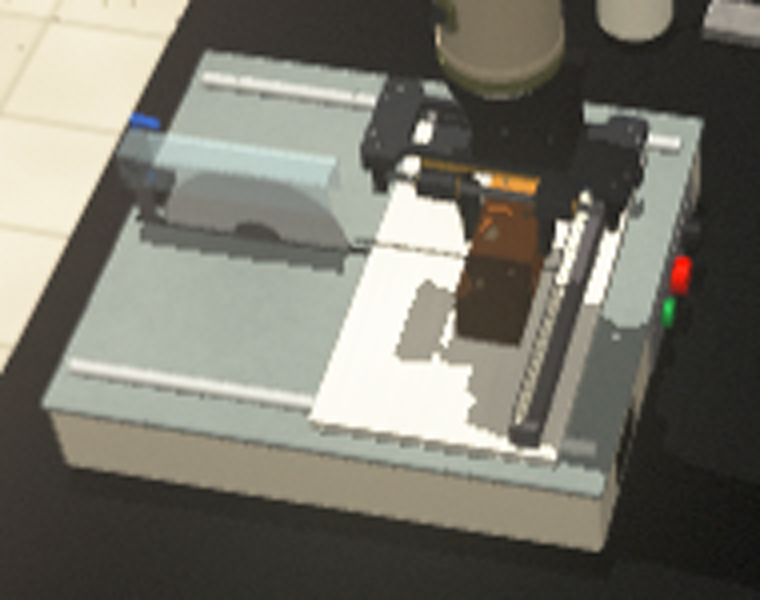

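The block hangs over the sled beyond the fence, its near end at about (490,330) in the crop. Lower gently.

```bash
python3 -m creep '[{"x":0,"y":0,"z":-0.02,"spin":0},{"x":0,"y":0,"z":-0.035,"spin":0},{"x":0,"y":0,"z":-0.043,"spin":0},{"x":0,"y":0,"z":-0.046,"spin":0},{"x":0,"y":0,"z":-0.046,"spin":0}]' && python3 -m creep '[{"x":0,"y":0,"z":-0.0015,"spin":0},{"x":0,"y":0,"z":-0.003,"spin":0},{"x":0,"y":0,"z":-0.003,"spin":0}]'
```

```text
time: 14.42
ee_pos: [0.5369, -0.0794, 0.1582]
eef_rot: [1.0, 0.01, 0.018, 0.018]
ft_force: [-0.5, -0.0, -5.2]
width: 0.046
time: 14.8
ee_pos: [0.5371, -0.0795, 0.156]
eef_rot: [1.0, 0.01, 0.018, 0.018]
ft_force: [-2.1, 0.3, 5.6]
width: 0.0457
```

```bash
python3 -m creep '[{"x":0,"y":0,"z":0,"spin":0},{"x":0,"y":0,"z":0,"spin":0},{"x":0,"y":0,"z":0,"spin":0},{"x":-0.003,"y":0,"z":0,"spin":0},{"x":-0.006,"y":0,"z":0,"spin":0},{"x":-0.006,"y":0,"z":0,"spin":0}]' 0.056 && python3 -m creep '[{"x":-0.001,"y":0,"z":0,"spin":0},{"x":-0.002,"y":0,"z":0,"spin":0},{"x":-0.002,"y":0,"z":0,"spin":0}]' &&  python3 -m creep '[{"x":-0.001,"y":0,"z":0,"spin":0},{"x":-0.002,"y":0,"z":0,"spin":0},{"x":-0.002,"y":0,"z":0,"spin":0}]'
```

```text
time: 15.55
ee_pos: [0.5307, -0.0795, 0.155]
eef_rot: [1.0, 0.01, 0.018, 0.018]
ft_force: [2.2, -0.6, -1.2]
width: 0.0561
time: 15.92
ee_pos: [0.5293, -0.0796, 0.1553]
eef_rot: [1.0, 0.01, 0.018, 0.018]
ft_force: [5.4, -1.5, 0.1]
width: 0.0564
time: 16.3
ee_pos: [0.5286, -0.0797, 0.1562]
eef_rot: [1.0, 0.01, 0.02, 0.018]
ft_force: [9.4, -1.2, 1.5]
width: 0.056
```

```bash
python3 -m creep '[{"x":0.003,"y":0,"z":0,"spin":0},{"x":0.006,"y":0,"z":0,"spin":0},{"x":0.006,"y":0,"z":0,"spin":0}]' && python3 -m creep '[{"x":0,"y":0,"z":0,"spin":0},{"x":0,"y":0,"z":0,"spin":0},{"x":0,"y":0,"z":0,"spin":0},{"x":0,"y":0,"z":0,"spin":0}]' 0 6 && python3 -m creep '[{"x":-0.0005,"y":0,"z":0,"spin":0},{"x":-0.001,"y":0,"z":0,"spin":0},{"x":-0.001,"y":0,"z":0,"spin":0}]'
```

```text
time: 16.68
ee_pos: [0.5323, -0.0793, 0.1544]
eef_rot: [1.0, 0.01, 0.017, 0.018]
ft_force: [-0.6, 0.1, -0.3]
width: 0.0561
time: 17.18
ee_pos: [0.5339, -0.0794, 0.1556]
eef_rot: [1.0, 0.01, 0.019, 0.018]
ft_force: [6.1, -0.2, -0.9]
width: 0.0461
time: 17.55
ee_pos: [0.5337, -0.0794, 0.1561]
eef_rot: [1.0, 0.01, 0.02, 0.018]
ft_force: [7.4, 0.4, -0.2]
width: 0.0458
```

```bash
python3 -m creep '[{"x":0.0005,"y":0,"z":0,"spin":0},{"x":0.0005,"y":-0.003,"z":0,"spin":0},{"x":0.0005,"y":-0.006,"z":0,"spin":0},{"x":0.0006,"y":-0.009,"z":0,"spin":0},{"x":0.0006,"y":-0.012,"z":0,"spin":0},{"x":0.0007,"y":-0.015,"z":0,"spin":0},{"x":0.0008,"y":-0.018,"z":0,"spin":0},{"x":0.0009,"y":-0.02,"z":0,"spin":0},{"x":0.0009,"y":-0.022,"z":0,"spin":0},{"x":0.0009,"y":-0.022,"z":0,"spin":0}]'; python3 -m creep '[{"x":0,"y":-0.001,"z":0,"spin":0},{"x":0,"y":-0.002,"z":0,"spin":0},{"x":0,"y":-0.002,"z":0,"spin":0}]'; python3 -m creep '[{"x":0,"y":-0.001,"z":0,"spin":0},{"x":0,"y":-0.002,"z":0,"spin":0},{"x":0,"y":-0.002,"z":0,"spin":0}]'
```

```text
time: 18.8
ee_pos: [0.5341, -0.0997, 0.1559]
eef_rot: [1.0, 0.011, 0.019, 0.017]
ft_force: [5.0, 4.7, 2.6]
width: 0.046
time: 19.18
ee_pos: [0.5341, -0.1015, 0.1559]
eef_rot: [1.0, 0.011, 0.019, 0.017]
ft_force: [6.2, 6.0, 2.7]
width: 0.0459
time: 19.55
ee_pos: [0.5342, -0.1035, 0.1559]
eef_rot: [1.0, 0.011, 0.019, 0.017]
ft_force: [4.6, 5.5, 3.0]
width: 0.0456
```

```bash
python3 -m creep '[{"x":0.0006,"y":-0.0005,"z":0.0003,"spin":0},{"x":0.0006,"y":-0.001,"z":0.0003,"spin":0},{"x":0.0006,"y":-0.0015,"z":0.0003,"spin":0},{"x":0.0006,"y":-0.0015,"z":0.0003,"spin":0}]'; python3 -m creep '[{"x":0,"y":-0.0005,"z":0,"spin":0},{"x":0,"y":-0.001,"z":0,"spin":0},{"x":0,"y":-0.001,"z":0,"spin":0}]'; python3 - <<'E'
from h import *
c=grab('side','side3'); cv2.imwrite('pics/s3.png',cv2.resize(c['pixels'][150:270,200:340],None,fx=5,fy=5,interpolation=cv2.INTER_CUBIC))
E
```

```text
time: 20.05
ee_pos: [0.5343, -0.1052, 0.1559]
eef_rot: [1.0, 0.01, 0.019, 0.017]
ft_force: [4.0, 5.6, 2.2]
width: 0.0458
time: 20.42
ee_pos: [0.5343, -0.1062, 0.1559]
eef_rot: [1.0, 0.01, 0.019, 0.017]
ft_force: [4.3, 5.4, 2.3]
width: 0.046
```

View pics/s3.png

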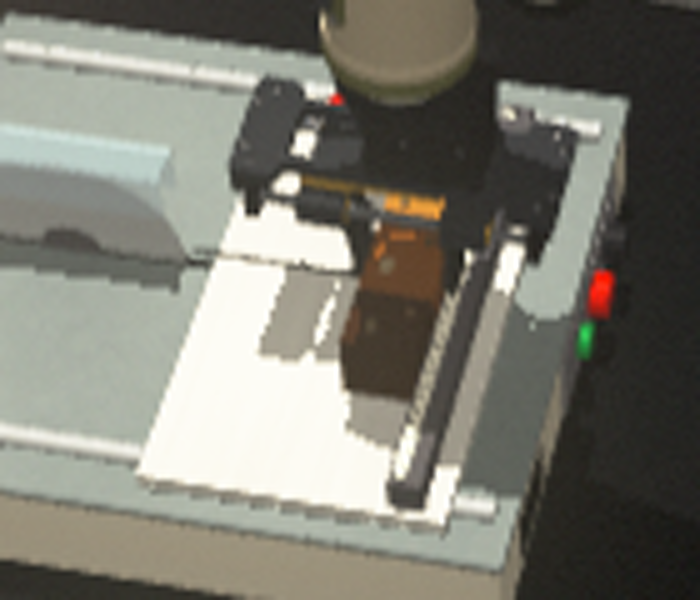

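The block's near end face sits at about (345–410, 393) in the crop, flat along the fence. I measure that end against the expected gauged position.

```bash
cat > e.py <<'E'
from h import *
import sys
o=np.array([.64203,-.12136]);a=np.radians(1.05);R=np.array([[np.cos(a),-np.sin(a)],[np.sin(a),np.cos(a)]])
c=dict(np.load('side3.npz'))
for p,z in(((345,388),.102),((408,398),.102),((343,285),.148),((441,302),.148)):
    q=plane(c,p[0]/5+200-.4,p[1]/5+150-.4,z);print(p,q.round(4),((q[:2]-o)@R).round(4))
t=r.read_state()['ee_pos'];print('tcp',((t[:2]-o)@R).round(4))
P=cloud(c);L=(P[...,:2]-o)@R
m=(L[...,0]>-.125)&(L[...,0]<-.09)&(L[...,1]>.05)&(L[...,1]<.13)&(P[...,2]>.108)&(P[...,2]<.14)&(c['z_map']>0)
print(m.sum(),np.percentile(L[m][:,1],[10,50,90]).round(4),'top',)
m=(L[...,0]>-.125)&(L[...,0]<-.09)&(L[...,1]>.02)&(L[...,1]<.13)&(abs(P[...,2]-.148)<.004)&(c['z_map']>0);print(m.sum(),np.percentile(L[m][:,1],[90,98,100]).round(4))
E
python3 e.py
```

```text
(345, 388) [ 0.5581 -0.0342  0.102 ] [-0.0823  0.0887]
(408, 398) [ 0.5195 -0.0347  0.102 ] [-0.1209  0.0889]
(343, 285) [ 0.5671 -0.0742  0.148 ] [-0.0741  0.0485]
(441, 302) [ 0.5071 -0.0735  0.148 ] [-0.134   0.0503]
tcp [-0.1074  0.0171]
79 [0.0899 0.0937 0.0979] top
175 [0.0918 0.0958 0.0969]
```

```bash
for i in 1; do :; done; python3 -m creep '[{"x":0.0004,"y":-0.0005,"z":0.0006,"spin":0},{"x":0.0004,"y":-0.001,"z":0.0006,"spin":0},{"x":0.0004,"y":-0.001,"z":0.0006,"spin":0}]'; python3 -m creep '[{"x":0,"y":-0.0005,"z":0,"spin":0},{"x":0,"y":-0.001,"z":0,"spin":0},{"x":0,"y":-0.001,"z":0,"spin":0}]';  python3 -m creep '[{"x":0,"y":-0.0005,"z":0,"spin":0},{"x":0,"y":-0.001,"z":0,"spin":0},{"x":0,"y":-0.001,"z":0,"spin":0}]'
```

```text
time: 20.85
ee_pos: [0.5343, -0.1076, 0.156]
eef_rot: [1.0, 0.01, 0.018, 0.017]
ft_force: [3.5, 4.3, -0.8]
width: 0.046
time: 21.22
ee_pos: [0.5343, -0.1086, 0.156]
eef_rot: [1.0, 0.01, 0.018, 0.017]
ft_force: [3.5, 3.9, -1.1]
width: 0.046
time: 21.6
ee_pos: [0.5343, -0.1096, 0.156]
eef_rot: [1.0, 0.01, 0.018, 0.017]
ft_force: [4.0, 4.0, 0.5]
width: 0.0459
```

```bash
python3 -m creep '[{"x":0,"y":-0.0005,"z":0,"spin":0},{"x":0,"y":-0.001,"z":0,"spin":0},{"x":0,"y":-0.001,"z":0,"spin":0}]'; python3 -m creep '[{"x":0,"y":-0.0005,"z":0,"spin":0},{"x":0,"y":-0.001,"z":0,"spin":0},{"x":0,"y":-0.001,"z":0,"spin":0}]';  python3 -m creep '[{"x":0,"y":-0.0005,"z":0,"spin":0},{"x":0,"y":-0.001,"z":0,"spin":0},{"x":0,"y":-0.001,"z":0,"spin":0}]'
```

```text
time: 21.98
ee_pos: [0.5343, -0.1106, 0.156]
eef_rot: [1.0, 0.01, 0.018, 0.017]
ft_force: [4.1, 4.0, -0.3]
width: 0.046
time: 22.35
ee_pos: [0.5344, -0.1115, 0.156]
eef_rot: [1.0, 0.01, 0.018, 0.017]
ft_force: [4.2, 3.0, -1.6]
width: 0.0457
time: 22.72
ee_pos: [0.5344, -0.1116, 0.156]
eef_rot: [1.0, 0.011, 0.018, 0.017]
ft_force: [3.6, 8.1, -0.4]
width: 0.0461
```

Contact with the stop: force stepped up to 8 N and the motion stalled, at local y −63 mm, which matches the measured stop. Ease, open and lift.

```bash
python3 -m creep '[{"x":0,"y":0.0005,"z":0,"spin":0},{"x":0,"y":0.0005,"z":0,"spin":0}]'; python3 -m creep '[{"x":0.0005,"y":0,"z":0,"spin":0},{"x":0.0005,"y":0,"z":0,"spin":0},{"x":0.0005,"y":0,"z":0,"spin":0},{"x":0.0005,"y":0,"z":0,"spin":0}]' 0.066;  python3 -m creep '[{"x":0,"y":0,"z":0.02,"spin":0},{"x":0,"y":0,"z":0.06,"spin":0},{"x":0,"y":0,"z":0.12,"spin":0},{"x":0,"y":0.05,"z":0.15,"spin":0},{"x":-0.06,"y":0.1,"z":0.16,"spin":0},{"x":-0.12,"y":0.15,"z":0.16,"spin":0},{"x":-0.12,"y":0.2,"z":0.16,"spin":0},{"x":-0.12,"y":0.2,"z":0.16,"spin":0}]'; python3 - <<'E'
from h import *
c=grab('top','top4'); cv2.imwrite('pics/t4.png',cv2.resize(c['pixels'][130:250,270:440],None,fx=4,fy=4,interpolation=cv2.INTER_CUBIC))
grab('side','side4')
print(r.read_state()['joint_positions'].round(2))
E
```

```text
time: 22.98
ee_pos: [0.5344, -0.1116, 0.156]
eef_rot: [1.0, 0.011, 0.018, 0.017]
ft_force: [4.2, 5.8, -0.1]
width: 0.0459
time: 23.48
ee_pos: [0.5339, -0.1136, 0.1557]
eef_rot: [1.0, 0.009, 0.017, 0.018]
ft_force: [-0.6, 0.5, 0.0]
width: 0.0658
time: 24.48
ee_pos: [0.4127, 0.0899, 0.3163]
eef_rot: [1.0, 0.012, 0.018, 0.018]
ft_force: [0.4, -0.3, 0.1]
width: 0.0657
[-0.18 -0.16 -0.15  1.85  0.02  1.43 -0.31]
```

View pics/t4.png

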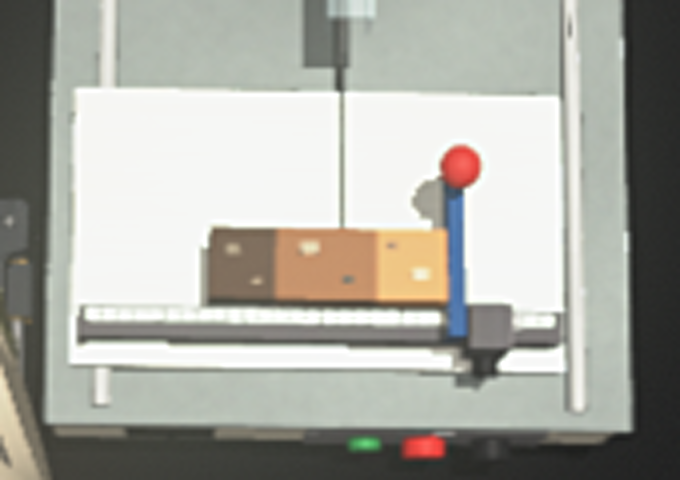

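The block lies flat along the fence with its end (447,265) at the blue stop arm, which is down with its knob at (460,166). I check numerically and locate the knob.

```bash
cat > b.py <<'E'
from h import *
import sys
o=np.array([.64203,-.12136]);a=np.radians(1.05);R=np.array([[np.cos(a),-np.sin(a)],[np.sin(a),np.cos(a)]])
C={}
tag=sys.argv[1]
for n in('top','side'):
    c=dict(np.load(f'{n}{tag}.npz'));P=cloud(c);L=(P[...,:2]-o)@R;H,Sa,V=cv2.split(cv2.cvtColor(c['pixels'],cv2.COLOR_BGR2HSV))
    m=((abs(P[...,2]-.148)<.006)&(L[...,0]>-.135)&(L[...,0]<-.05)&(L[...,1]>-.075)&(L[...,1]<.14)&(H>4)&(H<25)&(Sa>50)&(c['z_map']>0)).astype(np.uint8)
    m=cv2.morphologyEx(m,cv2.MORPH_OPEN,np.ones((3,3)))
    ct=max(cv2.findContours(m,0,cv2.CHAIN_APPROX_NONE)[0],key=cv2.contourArea)[:,0]
    q=np.array([(plane(c,u,v,.148)[:2]-o)@R for u,v in ct])*1000
    (cx,cy),(w,h),an=cv2.minAreaRect(q.astype(np.float32))
    print(n,'block local ctr',round(cx,1),round(cy,1),'size',round(w,1),round(h,1),'ang',round(an,2),'y',np.percentile(q[:,1],[2,98]).round(1))
    red=((H<5)|(H>172))&(Sa>160)&(V>100)&(L[...,0]>-.22)&(L[...,0]<.02)&(L[...,1]<-.03)&(L[...,1]>-.11)&(P[...,2]>.13)
    v,u=np.nonzero(red);C[n]=(c,u.mean(),v.mean());print(' red',len(u),u.mean().round(1),v.mean().round(1))
(o1,d1),(o2,d2)=ray(*C['top']),ray(*C['side']);s=np.linalg.lstsq(np.c_[d1,-d2],o2-o1,rcond=None)[0]
k=(o1+s[0]*d1+o2+s[1]*d2)/2;print('knob',k.round(4),'loc',((k[:2]-o)@R).round(4),'gap',np.linalg.norm(o1+s[0]*d1-o2-s[1]*d2).round(4))
h=np.array([-.141,.138]);e=np.array([((k[:2]-o)@R)[0],k[2]])-h;print('stop angle',(np.arctan2(e[1],e[0])-np.arctan2(30,92)).round(3),'rad',np.linalg.norm(e).round(4))
E
python3 b.py 4
```

```text
top block local ctr -107.9 12.8 size 46.3 149.1 ang 0.84 y [-61.3  84.9]
 red 57 385.0 171.0
side block local ctr -107.1 78.9 size 25.5 42.9 ang 87.9 y [66.2 91.8]
 red 51 268.5 172.4
knob [ 0.5963 -0.1911  0.1688] loc [-0.047  -0.0689] gap 0.0012
stop angle 0.001 rad 0.0989
```

Block centre is local (−107.9, 12.8) with the expected 46×150 size, and the stop angle is about 0. Now to the knob.

```bash
python3 -m creep '[{"x":0,"y":0,"z":0,"spin":-10},{"x":0.02,"y":-0.03,"z":0,"spin":-20},{"x":0.05,"y":-0.07,"z":0,"spin":-30},{"x":0.08,"y":-0.11,"z":0,"spin":-40},{"x":0.11,"y":-0.16,"z":0,"spin":-50},{"x":0.14,"y":-0.21,"z":0,"spin":-60},{"x":0.17,"y":-0.26,"z":0,"spin":-70},{"x":0.1835,"y":-0.282,"z":0,"spin":-80},{"x":0.1835,"y":-0.282,"z":0,"spin":-90},{"x":0.1835,"y":-0.282,"z":-0.04,"spin":-90.5},{"x":0.1835,"y":-0.282,"z":-0.08,"spin":-90.5},{"x":0.1835,"y":-0.282,"z":-0.08,"spin":-90.5}]' 0.056 8
```

```text
time: 26.08
ee_pos: [0.5956, -0.1971, 0.2324]
eef_rot: [0.71, -0.704, -0.003, 0.027]
ft_force: [0.7, 0.4, 1.0]
width: 0.056
```

```bash
python3 -m creep '[{"x":0,"y":0,"z":0,"spin":0},{"x":0,"y":0,"z":0,"spin":0}]'
```

```text
time: 26.32
ee_pos: [0.5984, -0.1962, 0.2378]
eef_rot: [0.71, -0.703, 0.001, 0.024]
ft_force: [-0.1, -0.2, 0.3]
width: 0.056
```

```bash
python3 -m creep '[{"x":-0.002,"y":0.0045,"z":-0.02,"spin":0},{"x":-0.002,"y":0.0045,"z":-0.045,"spin":0},{"x":-0.002,"y":0.0045,"z":-0.058,"spin":0},{"x":-0.002,"y":0.0045,"z":-0.063,"spin":0},{"x":-0.002,"y":0.0045,"z":-0.063,"spin":0}]' 0.056 8
```

```text
time: 26.95
ee_pos: [0.5959, -0.1911, 0.1734]
eef_rot: [0.711, -0.703, 0.0, 0.025]
ft_force: [0.4, 0.3, -0.5]
width: 0.0563
```

```bash
python3 -m creep '[{"x":0,"y":0,"z":0,"spin":0},{"x":0,"y":0,"z":0,"spin":0},{"x":0,"y":0,"z":0,"spin":0},{"x":0,"y":0,"z":0,"spin":0}]' 0 7
```

```text
time: 27.45
ee_pos: [0.5957, -0.1913, 0.173]
eef_rot: [0.71, -0.703, -0.0, 0.025]
ft_force: [1.1, 0.5, 0.1]
width: 0.0271
```

```bash
python3 -m creep '[{"x":-0.0036,"y":0,"z":0.0095,"spin":0},{"x":-0.0082,"y":0,"z":0.0185,"spin":0},{"x":-0.0128,"y":0,"z":0.0258,"spin":0},{"x":-0.0179,"y":-0.0005,"z":0.0324,"spin":0},{"x":-0.0237,"y":-0.0005,"z":0.0387,"spin":0},{"x":-0.0298,"y":-0.0005,"z":0.0443,"spin":0},{"x":-0.0366,"y":-0.0005,"z":0.0495,"spin":0},{"x":-0.0437,"y":-0.001,"z":0.054,"spin":0},{"x":-0.0513,"y":-0.001,"z":0.0579,"spin":0},{"x":-0.059,"y":-0.001,"z":0.0612,"spin":0},{"x":-0.059,"y":-0.001,"z":0.0612,"spin":0}]'
```

```text
time: 28.82
ee_pos: [0.5359, -0.1921, 0.2344]
eef_rot: [0.71, -0.703, -0.0, 0.025]
ft_force: [-1.1, -2.3, 2.4]
width: 0.0274
```

```bash
python3 -m creep '[{"x":-0.0082,"y":0,"z":0.0024,"spin":0},{"x":-0.0164,"y":-0.0005,"z":0.0043,"spin":0},{"x":-0.0248,"y":-0.0005,"z":0.0053,"spin":0},{"x":-0.0332,"y":-0.0005,"z":0.0058,"spin":0},{"x":-0.0416,"y":-0.001,"z":0.0053,"spin":0},{"x":-0.05,"y":-0.001,"z":0.0043,"spin":0},{"x":-0.0566,"y":-0.001,"z":0.0029,"spin":0},{"x":-0.0632,"y":-0.001,"z":0.0011,"spin":0},{"x":-0.069,"y":-0.0015,"z":-0.001,"spin":0},{"x":-0.0748,"y":-0.0015,"z":-0.0036,"spin":0},{"x":-0.0775,"y":-0.0015,"z":-0.005,"spin":0},{"x":-0.0775,"y":-0.0015,"z":-0.005,"spin":0}]'
```

```text
time: 30.32
ee_pos: [0.4595, -0.1934, 0.2291]
eef_rot: [0.711, -0.703, 0.0, 0.024]
ft_force: [3.6, -4.0, 3.9]
width: 0.0271
```

```bash
python3 -m creep '[{"x":-0.0015,"y":0,"z":-0.0006,"spin":0},{"x":-0.003,"y":0,"z":-0.0013,"spin":0},{"x":-0.003,"y":0,"z":-0.0013,"spin":0}]'
```

```text
time: 30.7
ee_pos: [0.4575, -0.1935, 0.2282]
eef_rot: [0.711, -0.703, 0.001, 0.024]
ft_force: [7.6, -5.0, 2.9]
width: 0.0268
```

```bash
python3 -m creep '[{"x":-0.0015,"y":0,"z":-0.0006,"spin":0},{"x":-0.003,"y":0,"z":-0.0013,"spin":0},{"x":-0.003,"y":0,"z":-0.0013,"spin":0}]'
```

```text
time: 31.08
ee_pos: [0.4544, -0.1936, 0.227]
eef_rot: [0.711, -0.703, 0.001, 0.024]
ft_force: [6.5, -3.8, 3.6]
width: 0.0267
```

```bash
python3 -m creep '[{"x":0,"y":0,"z":0,"spin":0},{"x":0,"y":0,"z":0,"spin":0},{"x":0,"y":0,"z":0,"spin":0},{"x":0,"y":0,"z":0.03,"spin":0},{"x":0,"y":0,"z":0.08,"spin":0},{"x":-0.05,"y":0.05,"z":0.1,"spin":0},{"x":-0.09,"y":0.1,"z":0.1,"spin":0},{"x":-0.09,"y":0.15,"z":0.1,"spin":0},{"x":-0.09,"y":0.2,"z":0.1,"spin":0},{"x":-0.09,"y":0.25,"z":0.1,"spin":0},{"x":-0.09,"y":0.28,"z":0.1,"spin":0},{"x":-0.09,"y":0.28,"z":0.1,"spin":0}]' 0.056; python3 - <<'E'
from h import *
c=grab('top','top5'); d=grab('side','side5')
f=lambda i:cv2.resize(i,None,fx=3,fy=3,interpolation=cv2.INTER_CUBIC)
cv2.imwrite('pics/f5.png',cv2.resize(np.vstack([f(c['pixels'][150:245,270:440]),f(d['pixels'][145:240,190:360])]),None,fx=1,fy=1))
E
python3 b.py 5
```

```text
time: 32.58
ee_pos: [0.3626, 0.0884, 0.3262]
eef_rot: [0.712, -0.702, -0.0, 0.025]
ft_force: [0.4, 0.1, 0.4]
width: 0.056
top block local ctr -107.9 14.1 size 46.3 146.5 ang 0.83 y [-58.7  84.9]
 red 83 388.9 220.1
side block local ctr -106.0 14.9 size 152.9 46.8 ang 90.0 y [-61.   90.3]
 red 0 nan nan
 ** On entry to DLASCL parameter number  4 had an illegal value
 ** On entry to DLASCL parameter number  4 had an illegal value
 ** On entry to DLASCL parameter number  4 had an illegal value
 ** On entry to DLASCL parameter number  4 had an illegal value
 ** On entry to DLASCL parameter number  5 had an illegal value
 ** On entry to DLASCL parameter number  4 had an illegal valueb.py:15: RuntimeWarning: Mean of empty slice.
  v,u=np.nonzero(red);C[n]=(c,u.mean(),v.mean());print(' red',len(u),u.mean().round(1),v.mean().round(1))
  ret = ret.dtype.type(ret / rcount)
Traceback (most recent call last):
  File "b.py", line 16, in <module>
    (o1,d1),(o2,d2)=ray(*C['top']),ray(*C['side']);s=np.linalg.lstsq(np.c_[d1,-d2],o2-o1,rcond=None)[0]
                                                     ~~~~~~~~~~~~~~~^^^^^^^^^^^^^^^^^^^^^^^^^^^^^^^^
numpy.linalg.LinAlgError: SVD did not converge in Linear Least Squares
```

View pics/f5.png

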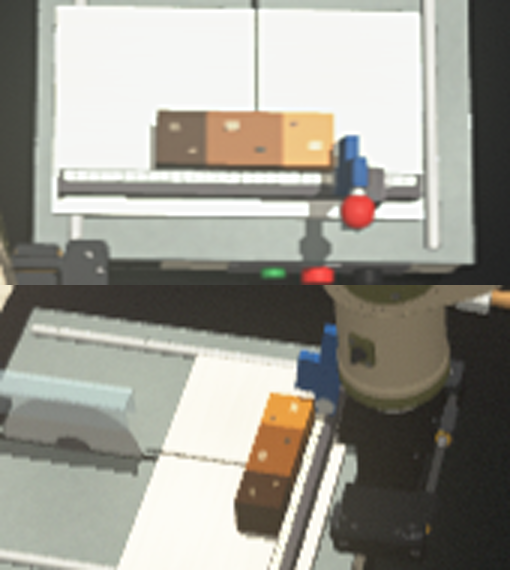

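Block unmoved (crop (157–333,112–165)) and stop arm past upright, knob at (357,211). The arm hides the knob from the side camera, so I compute the stop angle from the top view alone.

```bash
cat > k.py <<'E'
from h import *
o=np.array([.64203,-.12136]);a=np.radians(1.05);R=np.array([[np.cos(a),-np.sin(a)],[np.sin(a),np.cos(a)]])
def proj(c,X):
    p=c['R']@X+c['t'].reshape(3);s=p[:2]/p[2];s=s*(1+c['k1']*(s@s));return s@np.diag([c['K'][0,0],c['K'][1,1]])+c['K'][:2,2]
for tag,u,v,in(('top0',389.6,210.),('top4',385.0,171.0),('top5',388.9,220.1)):
    c=dict(np.load(tag+'.npz'));best=[]
    for th in np.arange(-.1,1.9,.01):
        f=th+np.arctan2(30,92);l=np.array([-.141+.0968*np.cos(f),-.0688]);X=np.r_[o+R@l,.138+.0968*np.sin(f)]
        p=proj(c,X);best.append((np.hypot(p[0]-u,p[1]-v),th.round(2),p.round(1).tolist()))
    print(tag,sorted(best)[:4])
E
python3 k.py
```

```text
top0 [(np.float64(0.23501929984921652), np.float64(1.45), [389.5, 210.2]), (np.float64(0.2522913800387279), np.float64(1.44), [389.5, 209.8]), (np.float64(0.6256213641331367), np.float64(1.46), [389.5, 210.6]), (np.float64(0.6454699882343141), np.float64(1.43), [389.5, 209.4])]
top4 [(np.float64(0.6407570440292419), np.float64(-0.01), [384.8, 171.6]), (np.float64(0.6446972680218994), np.float64(-0.02), [384.8, 171.6]), (np.float64(0.6455931976422088), np.float64(-0.0), [384.9, 171.6]), (np.float64(0.6570365619080569), np.float64(-0.03), [384.7, 171.6])]
top5 [(np.float64(0.22068369000858407), np.float64(1.69), [389.1, 220.0]), (np.float64(0.3744924177244533), np.float64(1.7), [389.1, 220.4]), (np.float64(0.5265495994310839), np.float64(1.68), [389.1, 219.6]), (np.float64(0.7408879813431547), np.float64(1.71), [389.1, 220.8])]
```

The stop reads 1.69–1.70 rad, so it is fully up. The block's measured free end is unchanged at y 84.9 mm. Handing in.

```bash
python3 -c "
from bench import r
print(r.read_state()['time'],r.close_job())"
```

```text
the job is handed in; nothing more can be done
32.675 None
```

The block is gauged on the sled, the stop is fully up again, and I handed the job in at 32.7 s of the 72 s allowed.

**What I did**
- I folded the stop down by its knob to the end stop. The top view then read 0.00 rad.
- I picked up the smallest block and laid it beyond the fence across the saw slot.
- I pushed it flat to the fence, then slid it in 1 mm steps until contact. The y force rose from about 3 N to 8 N.
- I let go of the block and flipped the stop up by its knob.

**Last checks**
- **Stop:** 1.69–1.70 rad, from the top view only; the robot arm hid the knob from the side camera.
- **Block position:** flat along the fence, with its centre about 108 mm on the robot's side of the saw origin in x (expected 108). The centre reads 13 mm left of the saw line.
- **Block after the flip:** the free end read 84.9 mm left of the saw line both before and after.
- **Robot:** clear of everything at hand-in.

**What disagreed**
- **Stop-side end of the block:** it read −61 mm before the flip and −59 mm after in the top view, and −61 mm in the side view. I put this down to blurred edge pixels next to the blue arm.
- **Tool tilt:** joint 7 ran close to its limit on the way to the block. The tool stayed about 3° off vertical from then on, and I saw no harm from it.
- **Bystanders:** I saw no change in the full top view taken after the fold-down, but did not measure them, and I checked only crops after that.

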